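# Lock a specimen mount into the bench bridge and hold it

### The arm

A 6-joint arm with a two-finger parallel gripper is mounted at the origin on the work surface. World frame = base frame: x ahead of the robot, y to its left, z up, the work surface at z = 0. Lengths are in m, angles in rad, forces in N, time in s.
With the tool pointing down it reaches from about 0.275 to 0.85 m from the base axis. Payload 5.2 kg.
Tool frame: the origin (TCP) lies at the very end of the fingers, on their centre line; the grasp point (between the pads) lies 19 mm behind it; z points along the fingers, x is the direction in which the jaws open and shut, and the axes are right-handed (so a half turn about z gives the same grasp; the last joint's range is limited). The gripper opens to 85 mm and grips with 20 to 120 N. Pads are 22 mm wide; open, the fingers measure 114 mm over their backs; the gripper's body (76 mm by 85 mm) begins 54 mm behind the grasp point. The pads swing forward as they close: fully open they stand 13 mm farther back than shut.
Start: joints at [1.14, 0.259, 1.535, -0, 1.348, -0.203], TCP at [0.124, 0.536, 0.231] pointing down, gripper open.
Joint ranges: [-3.14, 3.14], [-0.91, 2.08], [0.19, 2.58], [-1.22, 4.36], [0.22, 2.71], [-3.12, 3.12]. Speed limits (rad/s): [2.57, 2.57, 3.14, 3.14, 3.14, 3.14].

### API

Orientations are given as a unit quaternion [w, x, y, z].
In Python, from plant import ctrl gives the robot as it stands.
- The arm moves only by the tool send_rows, never from a script. Its argument "steps" is a list of rows, each an object of numbers: "x", "y", "z": the shift along the tool's x, y, z in cm; "ax", "ay", "az": the turn, a rotation vector about the tool's x, y, z in degrees; "gripper": the opening, from 0 (shut) to 1 (fully open). In form: [{"x": .., "y": .., "z": .., "ax": .., "ay": .., "az": .., "gripper": ..}, ...]. A call has 1 to 8 rows; each row is the pose to reach, as a shift and turn from the pose measured when the call began, along the tool's axes at that moment; what a row does not reach only later rows make up. A row lasts 1/8 s, in which the tool goes at most 62.5 mm and 10.7 degrees, less where a joint would pass 70% of its speed; a pose out of reach is approached as far as the arm can. A call with a gripper value outside its range is refused whole. The fingers move at their own pace and stop on an object; "grip_force" is the grip in N (left out, the last holds). Time passes only in rows, so rows that repeat a pose let the fingers close. It gives the time, the measured TCP pose, the force and the opening at its end, in the units of the state.
- ctrl.sense(): the state, without advancing time (a new reading comes with each control period).
- ctrl.grab_frame(name): name is "side" or "top"; returns (picture, depth): 480x640x3 uint8, red, green, blue; 480x640 float32, m along the optical axis (not along the pixel's ray), 0 where there is no reading.
- ctrl.calibration(name): a dict with "fov_y" (degrees; the focal length in pixels is half the picture's height over the tangent of half this angle, whatever the lens; pixels are square), "cx", "cy" (the principal point, pixels), "rvec" (rotation vector, rad) and "tvec" (3), from world to camera coordinates, as OpenCV has them. Camera axes: x right, y down, z forward; pixel columns grow to the right and rows downward; lengths in m; the calibration is good to about 2 mm. A picture is of the moment at which its call begins. calibration takes no time and is no camera call.
- ctrl.close_job(): hands the job in, once; it reports no verdict.
The state is a dict: "clock": time; "q": joint angles; "joint_velocities": joint speeds; "joint_torque": joint torques, N m; "tool_pos": TCP position; "ee_rot": TCP orientation; "contact_force": force on the tool from outside, world axes, zero at the start; "torque": the same for the moment, N m; "gripper_width": finger opening in m.
Only numpy, scipy, OpenCV 4.12 (cv2) and the standard library are available. Lean on these libraries where they do the work, as an engineer would, in place of code of your own. Each camera call takes 0.05 s, during which the arm holds its last target.

### The job

Lift the dust cap off the steel bridge and balance it on top of the upturned bowl, so that it rests there freely on the dome. Then take the specimen mount from the tray, lower its two lugs into the slots of the bridge's opening, push it down against the spring and twist it a quarter turn clockwise (seen from above) so that the lugs are caught under the plate. The bridge's springs turn it back when let go, so finish while still gripping the mount there, pushed in and turned; leave the bottle, vial and little dish where they stand.

Things in the scene. Friction and masses are not known exactly. Their poses are not given: they have to be found in the camera images.
- socket_mouth (a point): Centre of the bayonet opening at the top face (60 mm above the table) of a fixed steel bridge, 140 mm along x, 120 along y; top plate 10 mm thick. A round bore of 32 mm with a slot across it along x, 17 mm wide, 52 mm end to end; z up. Below the plate the lugs can turn freely. Hidden under the cap at first. With the mount fully pushed in, mount_center is 10 mm above this point.
- press_plate (a joint): How far the sprung plate in the opening is pushed down (m). At 0 its face is 6 mm below the bridge's top face; travel 16 mm. It pushes up with 3 N plus 0.5 N per mm: 8 N when the lugs are just under the top plate (10 mm down), 10 N when the mount's flange meets the bridge (14 mm down).
- twist_plate (a joint): Turn of that sprung plate (rad): 0 at rest, growing clockwise seen from above, end stop at 1.62. Four small stops on it, 4 mm high, 12 mm apart across the slot, take the 8 mm wide lugs between them, so that it turns with the mount (play 0.1 rad either way). Its return spring resists with 0.03 N m at first, 0.16 N m at a quarter turn, plus about 0.1 N m friction.
- mount_center (a point): Centre, 30 mm above the underside, of the loose steel mount (60 mm tall, about 200 g) standing in the tray; z up. From below: two lugs along x (44 mm tip to tip, 8 wide, 6 high, at the bottom), stem 28 mm diameter, flange 48 mm diameter at 20 to 25 mm, finger bar at 25 to 60 mm, 46 mm long along x, 16 thick along y: grip across y. Same after half a turn. Locked, it may rise 4 mm.
- cap_center (a point): Centre (19 mm above its underside) of the loose dust cap, about 120 g: a flat aluminium disc of 60 mm diameter and 6 mm thick with a round upright knob on top, 20 mm diameter and 32 mm tall (whole height 38 mm). It lies flat on the bridge, over the opening. z up.
- bowl_top (a point): Highest point of the fixed upturned steel bowl: a smooth dome with spherical radius 70 mm, 42 mm high, 136 mm across its rim at the table.
- tray: Low fixed steel tray, 150 mm along x, 110 mm along y, rim 14 mm high; origin under its centre, on the table. The mount stands in it.
- bottle: Bystander: clear plastic bottle of 62 mm diameter, 200 mm tall, origin at the centre of its underside.
- vial: Bystander: small glass jar of 36 mm diameter, 60 mm tall, origin at the centre of its underside.
- dish: Bystander: low white ceramic disc of 60 mm diameter, 18 mm high, origin at the centre of its underside.
There are look-alikes about, which are no part of the job. Leave any brown or red look-alike of the part that bears mount_center alone. Leave any pink look-alike of the part that bears cap_center alone.

How it is judged:
By the outcome, as a careful person would: the job done as asked, in the order asked, and still so for the second after the job is handed in, while the arm keeps its last pose, push and grip.
It also fails if it takes over 64 s, if anything falls off the work surface, if the arm or the gripper's body presses on something with over 40 N, if the wrist force passes 120 N, or if a joint passes its speed limit or range.

## Working session

There is one attempt and no reset: what is moved stays moved. The work goes in short steps, Python scripts to look and compute and a tool call to move; the robot and the scene stay as the last step left them, time stands still between calls to the robot, and variables do not carry over. Pictures are saved under pics/ and viewed, and the job is handed in when it is done.

Besides the shell and the picture viewer there is one more tool, called after ">>>" in YAML: its name, and indented under it one key for each argument. send_rows: Moves the arm, as the interface text tells. Its arguments: {"type":"object","properties":{"steps":{"type":"array"},"grip_force":{"type":"number"}},"required":["steps"]}

```bash
mkdir -p pics; ls; cat > h.py <<'E'
import numpy as np, cv2
from plant import ctrl
def cal(n):
    c=ctrl.calibration(n); f=240/np.tan(np.radians(c['fov_y'])/2)
    R=cv2.Rodrigues(np.array(c['rvec'],float))[0]; return f,c['cx'],c['cy'],R,np.array(c['tvec'],float)
def ray(n,u,v):
    f,cx,cy,R,t=cal(n); d=R.T@np.array([(u-cx)/f,(v-cy)/f,1]); return -R.T@t,d
def onz(n,u,v,z):
    o,d=ray(n,u,v); return o+d*(z-o[2])/d[2]
def proj(n,p):
    f,cx,cy,R,t=cal(n); c=R@np.array(p)+t; return f*c[0]/c[2]+cx,f*c[1]/c[2]+cy
def cloud(n,dep):
    f,cx,cy,R,t=cal(n); v,u=np.mgrid[:480,:640]
    P=np.stack([(u-cx)/f*dep,(v-cy)/f*dep,dep],-1); W=(P-t)@R; W[dep==0]=np.nan; return W
E
python3 - <<'E'
from h import *
for n in('side','top'):
    print(ctrl.calibration(n)); im,d=ctrl.grab_frame(n); cv2.imwrite(f'pics/{n}0.png',im[:,:,::-1]); np.savez(f'{n}0.npz',im=im,d=d)
print(ctrl.sense())
E
```

```text
pics
{'fov_y': 47.568894196543255, 'cx': 312.7709602248023, 'cy': 241.7607617092714, 'rvec': array([ 0.45268944, -2.83930479,  1.02304936]), 'tvec': array([0.5530778 , 0.12204883, 0.95986944])}
{'fov_y': 56.351559220179496, 'cx': 325.5060092401105, 'cy': 237.15594780898232, 'rvec': array([ 2.18612849, -2.14999202,  0.08597361]), 'tvec': array([0.05256537, 0.56648175, 1.05090389])}
{'clock': 0.1, 'q': array([ 1.14021247e+00,  2.59271542e-01,  1.53597839e+00, -4.31621117e-05,
        1.34797534e+00, -2.02802584e-01]), 'joint_velocities': array([-0.00081426, -0.00092557, -0.00149215, -0.00051674,  0.00069785,
       -0.00087807]), 'joint_torque': array([ 2.80146342e-03, -4.46967173e+01, -2.91246057e+01, -1.48052786e-04,
        6.24619468e-03, -1.16939060e-05]), 'tool_pos': array([0.12399223, 0.53535892, 0.23055514]), 'ee_rot': array([ 3.87525119e-04,  7.82881382e-01,  6.22170455e-01, -7.18764661e-04]), 'contact_force': array([-0.38164353, -0.28055953,  1.22947533]), 'torque': array([-0.01264861, -0.01996449, -0.00322278]), 'gripper_width': 0.08530033063336867}
```

View pics/top0.png

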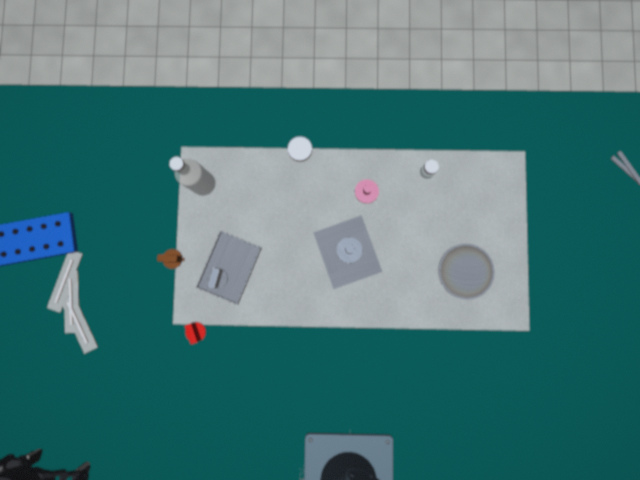

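View pics/side0.png

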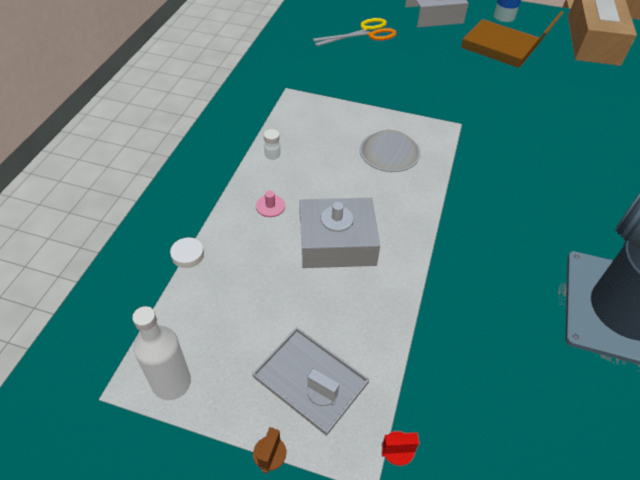

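Top view: the cap is at about (349,250) on the bridge, with a pink look-alike at (367,191). The steel mount is at (216,278) in the tray, with brown (171,258) and red (195,332) look-alikes. The bowl is at (466,271), bottle (190,170), dish (300,149) and vial (430,168). By the description I want the grey cap and the grey mount, so next I'll look at crops and depth.

```bash
python3 - <<'E'
from h import *
T=np.load('top0.npz');S=np.load('side0.npz')
def crop(im,x,y,w,h,s): return cv2.resize(im[y:y+h,x:x+w,::-1],None,fx=s,fy=s,interpolation=cv2.INTER_CUBIC)
a=crop(T['im'],185,215,90,100,4);b=crop(T['im'],300,205,90,100,4);cv2.imwrite('pics/cropT.png',np.hstack([a,b]))
a=crop(S['im'],250,320,130,120,3);b=crop(S['im'],280,180,130,120,3);cv2.imwrite('pics/cropS.png',np.hstack([a,b]))
WT=cloud('top',T['d']);WS=cloud('side',S['d'])
for n,W,pts in(('top',WT,[(349,250),(335,245),(325,240),(216,278),(230,260),(466,271),(280,260),(367,191)]),('side',WS,[(337,208),(325,217),(310,240),(325,380),(300,370),(390,150),(250,300)])):
    for u,v in pts: print(n,u,v,np.round(W[v,u],4))
E
```

```text
top 349 250 [0.5308 0.0081 0.1002]
top 335 245 [0.5443 0.0392 0.0629]
top 325 240 [0.5556 0.0626 0.0624]
top 216 278 [0.4633 0.3125 0.0641]
top 230 260 [0.5076 0.2948 0.0061]
top 466 271 [ 0.4897 -0.2683  0.0443]
top 280 260 [0.5097 0.1725 0.0049]
top 367 191 [ 0.6771 -0.0357  0.0388]
side 337 208 [0.5324 0.0146 0.0981]
side 325 217 [0.5536 0.015  0.0671]
side 310 240 [0.5647 0.0699 0.0595]
side 325 380 [0.4607 0.3186 0.06  ]
side 300 370 [0.5096 0.2895 0.0053]
side 390 150 [ 0.4855 -0.2447  0.0335]
side 250 300 [ 0.6376  0.1869 -0.001 ]
```

View pics/cropT.png

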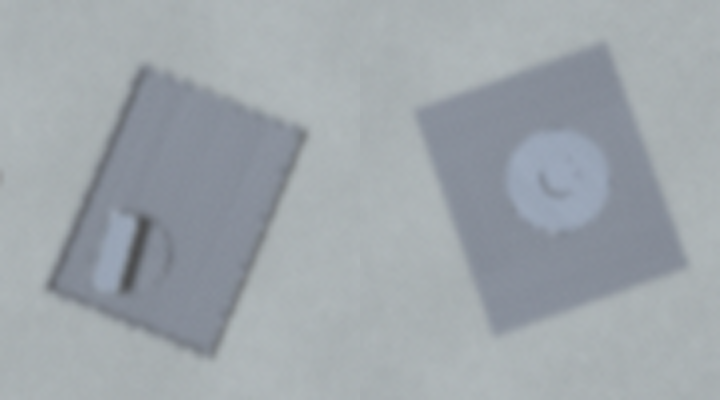

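View pics/cropS.png

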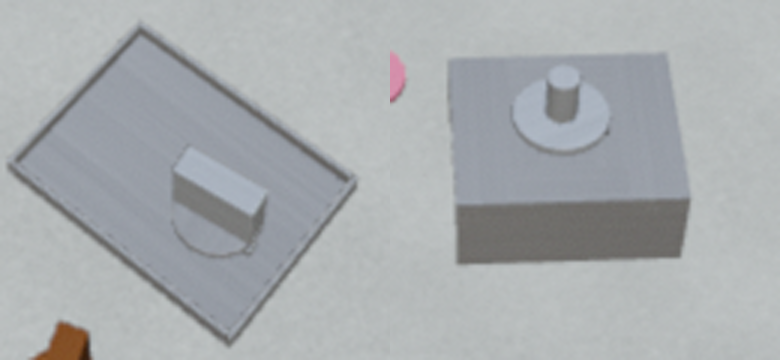

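The crops confirm both choices: the aluminium cap with a round knob on the bridge, and the grey steel mount with its bar near the tray's lower corner. Now I'll take precise poses from masks and rays.

```bash
cat > m.py <<'E'
from h import *
def rect(W,m):
    P=W[m][:,:2].astype(np.float32); P=P[~np.isnan(P).any(1)]
    r=cv2.minAreaRect(P*1000); return r,len(P)
def near(W,x,y,r): return (np.hypot(W[...,0]-x,W[...,1]-y)<r)
def run(n,im,d):
    W=cloud(n,d);z=W[...,2]
    print(n)
    for nm,c,r,lo,hi in(('bridge',(.53,.01),.12,.052,.068),('disc',(.53,.01),.05,.0635,.072),('knob',(.53,.01),.05,.09,.11),('bar',(.46,.315),.05,.05,.08),('trayall',(.485,.28),.13,.0025,.025),('bowl',(.48,-.26),.12,.004,.06)):
        m=near(W,*c,r)&(z>lo)&(z<hi)
        k=cv2.morphologyEx(m.astype(np.uint8),cv2.MORPH_OPEN,np.ones((2,2)))>0
        if nm in('disc','knob'):k=m
        rr,N=rect(W,k); P=W[k]
        print(nm,N,'rect',np.round(rr[0],1),np.round(rr[1],1),round(rr[2],1),'med z',np.round(np.nanmedian(P[:,2]),4),'mean',np.round(np.nanmean(P,0),4))
        if nm=='bowl':
            Q=P[P[:,2]>.012];A=np.c_[2*Q,np.ones(len(Q))];s=np.linalg.lstsq(A,(Q**2).sum(1),rcond=None)[0]
            print(' sphere',s[:3],np.sqrt(s[3]+s[:3]@s[:3]))
            from scipy.optimize import least_squares
            s=least_squares(lambda p:np.linalg.norm(Q-p,axis=1)-.07,s[:3],loss='soft_l1',f_scale=.002).x
            print(' fixR',s)
E
python3 - <<'E'
from m import *
for n in('top','side'):
    T=np.load(n+'0.npz');run(n,T['im'],T['d'])
E
```

```text
top
bridge 2779 rect [529.    5.6] [145.5 126.9] 20.7 med z 0.0613 mean [0.5257 0.0085 0.0595]
disc 550 rect [530.5  10.1] [98.1 91.6] 35.3 med z 0.0668 mean [0.532  0.0074 0.0667]
knob 60 rect [533.3   6.9] [18.2 15.6] 0.8 med z 0.0987 mean [0.5331 0.0069 0.0986]
bar 168 rect [457.7 319.5] [21.6 55. ] 61.7 med z 0.0627 mean [0.4608 0.3165 0.0577]
trayall 2147 rect [480.7 278.1] [223.8 248.5] 25.8 med z 0.0041 mean [0.4874 0.2863 0.0051]
bowl 2143 rect [ 489.7 -254. ] [183.6 131. ] 81.9 med z 0.0275 mean [ 0.4875 -0.2761  0.026 ]
 sphere [ 0.49005474 -0.27996012 -0.02383662] 0.06757348894726094
 fixR [ 0.4900789  -0.28010847 -0.0268632 ]
side
bridge 3665 rect [531.1 -15.2] [153.4 176.3] 20.9 med z 0.0603 mean [0.525  0.0198 0.06  ]
disc 500 rect [528.2   6.8] [69.2 79. ] 59.5 med z 0.0661 mean [0.5322 0.0129 0.0662]
knob 98 rect [534.1   8.7] [18.2 19.8] 23.0 med z 0.0976 mean [0.5333 0.01   0.0968]
bar 420 rect [460.7 309.2] [41.2 44.3] 79.3 med z 0.0623 mean [0.4613 0.3225 0.0594]
trayall 3392 rect [481.  279.3] [153.3 151. ] 68.7 med z 0.004 mean [0.4889 0.2984 0.0056]
bowl 1684 rect [ 481.3 -264.5] [126.7 102.2] 28.2 med z 0.0249 mean [ 0.4856 -0.2554  0.0242]
 sphere [ 0.49091623 -0.2785416  -0.02485514] 0.06718948586844752
 fixR [ 0.49107266 -0.27949585 -0.02803432]
```

```bash
cat > mv.py <<'E'
from h import *
from scipy.spatial.transform import Rotation as Ro
def to(x,y,z,yaw=None):
    s=ctrl.sense();w,a,b,c=s['ee_rot'];R=Ro.from_quat([a,b,c,w])
    X=R.as_matrix()[:,0]; cy=np.degrees(np.arctan2(X[1],X[0]))
    if yaw is None: yaw=cy
    q=np.radians(yaw);G=Ro.from_matrix(np.array([[np.cos(q),np.sin(q),0],[np.sin(q),-np.cos(q),0],[0,0,-1]]))
    d=R.inv().apply(np.array([x,y,z])-s['tool_pos'])*100; r=np.degrees((R.inv()*G).as_rotvec())
    print('t',round(s['clock'],2),'pos',np.round(s['tool_pos'],4),'yaw',round(cy,2),'F',np.round(s['contact_force'],1),'w',round(s['gripper_width'],4))
    print('move cm',np.round(d,2),'deg',np.round(r,2))
E
python3 - <<'E'
from mv import *
to(.5333,.0085,.17,76.9);to(.5333,.0085,.0715,76.9);
E
```

```text
t 0.1 pos [0.124  0.5354 0.2306] yaw 76.95 F [-0.4 -0.3  1.2] w 0.0853
move cm [-42.07  51.77   6.11] deg [-0.02  0.09  0.05]
t 0.1 pos [0.124  0.5354 0.2306] yaw 76.95 F [-0.4 -0.3  1.2] w 0.0853
move cm [-42.06  51.78  15.96] deg [-0.02  0.09  0.05]
```

>>> send_rows:
  steps:
    - {"x": -42.07, "y": 51.77, "z": 4, "ax": 0, "ay": 0.1, "az": 0, "gripper": 1}
    - {"x": -42.07, "y": 51.77, "z": 4, "ay": 0.1, "gripper": 1}
    - {"x": -42.07, "y": 51.77, "z": 4, "ay": 0.1, "gripper": 1}
    - {"x": -42.07, "y": 51.77, "z": 4, "ay": 0.1, "gripper": 1}
    - {"x": -42.07, "y": 51.77, "z": 4, "ay": 0.1, "gripper": 1}
    - {"x": -42.07, "y": 51.77, "z": 4, "ay": 0.1, "gripper": 1}
    - {"x": -42.07, "y": 51.77, "z": 4, "ay": 0.1, "gripper": 1}
    - {"x": -42.07, "y": 51.77, "z": 4, "ay": 0.1, "gripper": 1}

```text
schema error: expected keys x, y, z, ax, ay, az, gripper
```

```bash
python3 - <<'E'
from mv import *
to(.5333,.0085,.13,76.9)
E
```

```text
t 0.1 pos [0.124  0.5354 0.2306] yaw 76.95 F [-0.4 -0.3  1.2] w 0.0853
move cm [-42.07  51.77  10.11] deg [-0.02  0.09  0.05]
```

All keys are needed in every row.

>>> send_rows:
  steps:
    - {"x": -42.07, "y": 51.77, "z": 4, "ax": 0, "ay": 0.1, "az": 0, "gripper": 1}
    - {"x": -42.07, "y": 51.77, "z": 4, "ax": 0, "ay": 0.1, "az": 0, "gripper": 1}
    - {"x": -42.07, "y": 51.77, "z": 4, "ax": 0, "ay": 0.1, "az": 0, "gripper": 1}
    - {"x": -42.07, "y": 51.77, "z": 4, "ax": 0, "ay": 0.1, "az": 0, "gripper": 1}
    - {"x": -42.07, "y": 51.77, "z": 4, "ax": 0, "ay": 0.1, "az": 0, "gripper": 1}
    - {"x": -42.07, "y": 51.77, "z": 4, "ax": 0, "ay": 0.1, "az": 0, "gripper": 1}
    - {"x": -42.07, "y": 51.77, "z": 4, "ax": 0, "ay": 0.1, "az": 0, "gripper": 1}
    - {"x": -42.07, "y": 51.77, "z": 4, "ax": 0, "ay": 0.1, "az": 0, "gripper": 1}

```text
clock: 1.1
tool_pos: [0.4309, 0.1397, 0.201]
ee_rot: [-0.0, 0.783, 0.622, 0.0]
contact_force: [0.9, 1.2, -0.0]
gripper_width: 0.0851
```

```bash
python3 - <<'E'
from mv import *
to(.5333,.0085,.13,76.9)
E
```

```text
t 1.1 pos [0.4309 0.1397 0.201 ] yaw 76.93 F [ 0.9  1.2 -0. ] w 0.0851
move cm [-10.47  12.94   7.1 ] deg [-0.02 -0.02  0.03]
```

>>> send_rows:
  steps:
    - {"x": -10.5, "y": 12.95, "z": 5, "ax": 0, "ay": 0, "az": 0, "gripper": 1}
    - {"x": -10.5, "y": 12.95, "z": 6, "ax": 0, "ay": 0, "az": 0, "gripper": 1}
    - {"x": -10.5, "y": 12.95, "z": 7, "ax": 0, "ay": 0, "az": 0, "gripper": 1}
    - {"x": -10.47, "y": 12.94, "z": 8, "ax": 0, "ay": 0, "az": 0, "gripper": 1}
    - {"x": -10.47, "y": 12.94, "z": 8, "ax": 0, "ay": 0, "az": 0, "gripper": 1}

```text
clock: 1.72
tool_pos: [0.5319, 0.0088, 0.1196]
ee_rot: [-0.002, 0.783, 0.622, -0.001]
contact_force: [0.0, 0.1, -0.0]
gripper_width: 0.0852
```

```bash
python3 - <<'E'
from mv import *
to(.5333,.0085,.073,76.9)
im,d=ctrl.grab_frame('side');im2,_=ctrl.grab_frame('top')
cv2.imwrite('pics/s1.png',np.hstack([cv2.resize(im[120:320,220:440,::-1],None,fx=1.8,fy=1.8),cv2.resize(im2[150:350,240:460,::-1],None,fx=1.8,fy=1.8)]))
E
```

```text
t 1.73 pos [0.5319 0.0088 0.1196] yaw 76.89 F [ 0.   0.1 -0. ] w 0.0852
move cm [-0.    0.17  4.66] deg [-0.24 -0.04 -0.01]
```

View pics/s1.png

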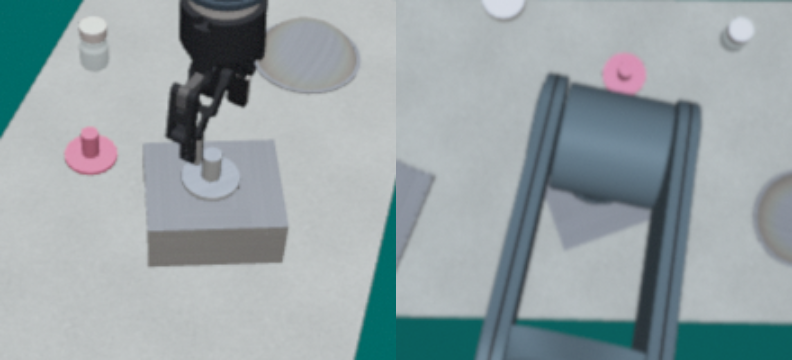

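```bash
python3 - <<'E'
from h import *
for p in [(.542,.053,.1326),(.532,.009,.12),(.522,-.035,.1326)]:
    u,v=proj('side',p);print((u-220)*1.8,(v-120)*1.8)
E
```

```text
191.34370269090118 159.27279892427558
213.7310053407912 139.2273361407087
236.3034976895586 102.49319318977928
```

The fingertip projects to crop pixel (191,159) and shows at about (190,158). The knob lies between the jaws, so I can descend.

>>> send_rows:
  steps:
    - {"x": 0, "y": 0.17, "z": 2, "ax": -0.2, "ay": 0, "az": 0, "gripper": 1}
    - {"x": 0, "y": 0.17, "z": 4, "ax": -0.2, "ay": 0, "az": 0, "gripper": 1}
    - {"x": 0, "y": 0.17, "z": 4.6, "ax": -0.2, "ay": 0, "az": 0, "gripper": 1}
    - {"x": 0, "y": 0.17, "z": 4.6, "ax": -0.2, "ay": 0, "az": 0, "gripper": 0.5}
    - {"x": 0, "y": 0.17, "z": 4.6, "ax": -0.2, "ay": 0, "az": 0, "gripper": 0}
    - {"x": 0, "y": 0.17, "z": 4.6, "ax": -0.2, "ay": 0, "az": 0, "gripper": 0}
    - {"x": 0, "y": 0.17, "z": 4.6, "ax": -0.2, "ay": 0, "az": 0, "gripper": 0}
    - {"x": 0, "y": 0.17, "z": 4.6, "ax": -0.2, "ay": 0, "az": 0, "gripper": 0}
  grip_force: 40

```text
clock: 2.82
tool_pos: [0.5348, 0.0089, 0.0761]
ee_rot: [0.001, 0.783, 0.622, 0.002]
contact_force: [-1.0, -0.4, 6.3]
gripper_width: 0.0188
```

>>> send_rows:
  steps:
    - {"x": 0, "y": 0, "z": -1, "ax": 0, "ay": 0, "az": 0, "gripper": 0}
    - {"x": 0, "y": 0, "z": -3, "ax": 0, "ay": 0, "az": 0, "gripper": 0}
    - {"x": 0, "y": 0, "z": -6, "ax": 0, "ay": 0, "az": 0, "gripper": 0}
    - {"x": 0, "y": 0, "z": -6, "ax": 0, "ay": 0, "az": 0, "gripper": 0}

```text
clock: 3.32
tool_pos: [0.5363, 0.0087, 0.1385]
ee_rot: [0.003, 0.783, 0.622, 0.003]
contact_force: [-0.2, -0.9, -1.4]
gripper_width: 0.0179
```

```bash
python3 - <<'E'
from mv import *
to(.4906,-.2798,.15,76.9)
im,d=ctrl.grab_frame('side')
np.savez('side2.npz',im=im,d=d)
cv2.imwrite('pics/s2.png',cv2.resize(im[120:320,220:440,::-1],None,fx=3,fy=3))
E
```

```text
t 3.33 pos [0.5363 0.0087 0.1385] yaw 76.99 F [-0.2 -0.9 -1.4] w 0.0179
move cm [-29.13   2.05  -1.15] deg [ 0.53 -0.05  0.09]
```

View pics/s2.png

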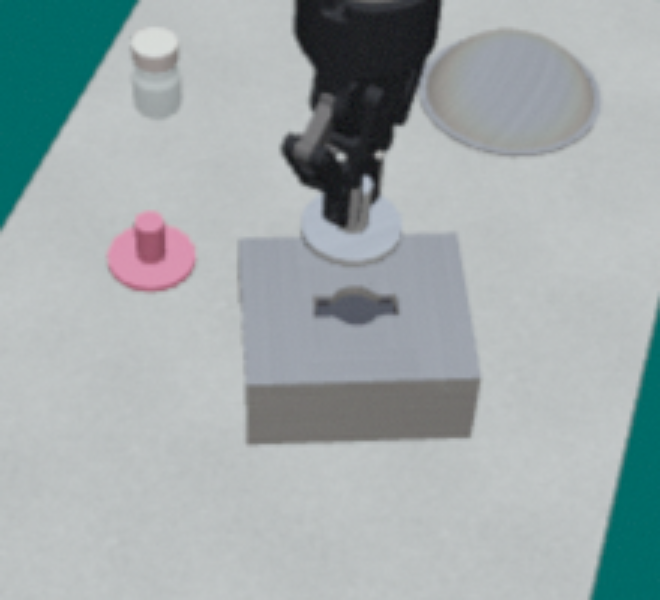

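The side view shows the cap held above the bridge at about (350,225), with the opening uncovered at (357,305). I'll measure the cap in hand and the opening.

```bash
python3 - <<'E'
from h import *
S=np.load('side2.npz');im=S['im'].astype(int);W=cloud('side',S['d'])
m=np.zeros((480,640),bool);m[180:210,318:356]=1
m&=(W[...,2]>.09)&(im.min(-1)>130)
P=W[m];print(len(P),np.round(P.mean(0),4),np.round(np.percentile(P,[2,98],axis=0),4))
A=np.c_[P[:,:2]-P[:,:2].mean(0),np.ones(len(P))];print('plane',np.linalg.lstsq(A,P[:,2],rcond=None)[0])
# outline of disc
c=cv2.findContours(m.astype(np.uint8),cv2.RETR_EXTERNAL,cv2.CHAIN_APPROX_NONE)[0];c=max(c,key=cv2.contourArea);
e=cv2.fitEllipse(cv2.convexHull(c));print(e,onz('side',*e[0],P[:,2].mean()))
# slot
m=np.zeros((480,640),bool);m[205:235,315:360]=1
g=im.sum(-1)/3;m&=(g<128);mm=m.astype(np.uint8)
print(m.sum(),np.median(g[205:235,300:315]))
for dz in(.06,):
    v,u=np.nonzero(m);Q=np.array([onz('side',a,b,dz)[:2] for a,b in zip(u,v)])*1000
    r=cv2.minAreaRect(Q.astype(np.float32));print('slot rect',r,Q.mean(0))
cv2.imwrite('pics/s2m.png',cv2.resize((m*255).astype(np.uint8)[195:240,305:365],None,fx=8,fy=8,interpolation=0))
cv2.imwrite('pics/s2c.png',cv2.resize(S['im'][170:240,300:370,::-1],None,fx=8,fy=8,interpolation=cv2.INTER_CUBIC))
E
```

```text
500 [0.5327 0.0183 0.1291] [[ 0.5083 -0.0103  0.1233]
 [ 0.5632  0.0387  0.1588]]
plane [ 0.02912685 -0.05492361  0.12907796]
((336.46502685546875, 195.00465393066406), (26.282798767089844, 34.10762023925781), 94.05111694335938) [0.53534923 0.01343764 0.12907796]
243 163.0
slot rect ((528.4749145507812, 11.440049171447754), (50.25693893432617, 27.087820053100586), 18.5802059173584) [529.0849843   11.91421523]
```

View pics/s2c.png

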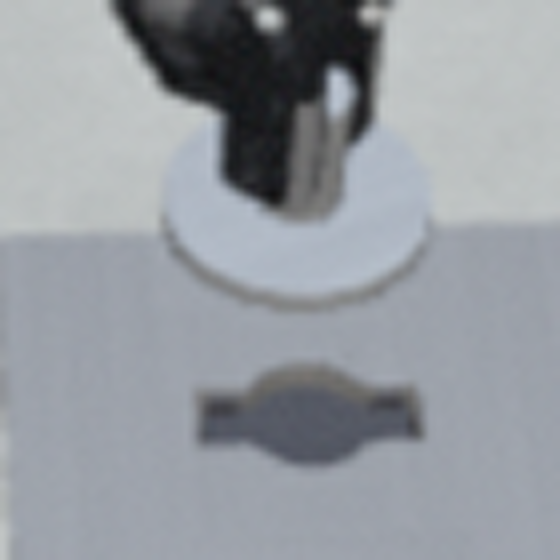

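The disc is level and its top is about 10 mm below the TCP, so the cap isn't slipping. The slot is seen at about (0.5285,0.0115), angle ≈19°. Next I carry the cap to the bowl.

>>> send_rows:
  steps:
    - {"x": -10, "y": 1.8, "z": -1, "ax": 0.5, "ay": 0, "az": 0, "gripper": 0}
    - {"x": -16, "y": 1.9, "z": -1, "ax": 0.5, "ay": 0, "az": 0, "gripper": 0}
    - {"x": -22, "y": 1.9, "z": -1, "ax": 0.5, "ay": 0, "az": 0, "gripper": 0}
    - {"x": -27, "y": 1.9, "z": -1, "ax": 0.5, "ay": 0, "az": 0, "gripper": 0}
    - {"x": -29.1, "y": 1.9, "z": 1, "ax": 0.5, "ay": 0, "az": 0, "gripper": 0}
    - {"x": -29.1, "y": 1.9, "z": 3, "ax": 0.5, "ay": 0, "az": 0, "gripper": 0}
    - {"x": -29.1, "y": 1.9, "z": 4.5, "ax": 0.5, "ay": 0, "az": 0, "gripper": 0}
    - {"x": -29.1, "y": 1.9, "z": 4.5, "ax": 0.5, "ay": 0, "az": 0, "gripper": 0}

```text
clock: 4.38
tool_pos: [0.4874, -0.2775, 0.0899]
ee_rot: [-0.003, 0.783, 0.623, -0.001]
contact_force: [-0.1, -0.1, -1.3]
gripper_width: 0.0185
```

```bash
python3 - <<'E'
from mv import *
to(.492,-.28,.0595,76.9)
im,d=ctrl.grab_frame('side')
np.savez('side3.npz',im=im,d=d)
cv2.imwrite('pics/s3.png',cv2.resize(im[60:200,320:460,::-1],None,fx=4,fy=4,interpolation=cv2.INTER_CUBIC))
im,d=ctrl.grab_frame('top')
np.savez('top3.npz',im=im,d=d)
cv2.imwrite('pics/t3.png',im[:,:,::-1])
E
```

```text
t 4.38 pos [ 0.4874 -0.2775  0.0899] yaw 77.02 F [-0.1 -0.1 -1.3] w 0.0185
move cm [-0.15  0.52  3.04] deg [-0.35 -0.17  0.12]
```

View pics/s3.png

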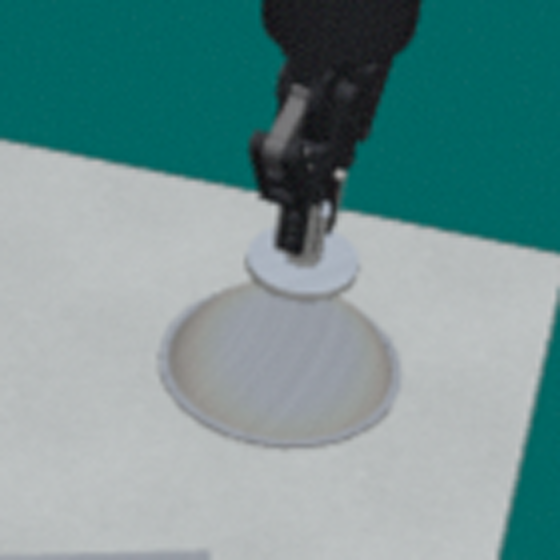

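View pics/t3.png

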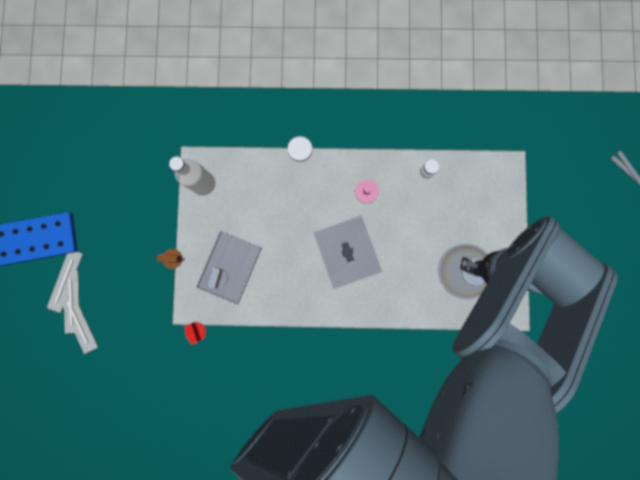

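The cap is held flat above the bowl, with the disc at side crop (302,262) and the dome at (280,360). The top view also shows the opening uncovered at (347,251). I'll lower it in small steps.

>>> send_rows:
  steps:
    - {"x": -0.15, "y": 0.5, "z": 1, "ax": -0.3, "ay": -0.1, "az": 0, "gripper": 0}
    - {"x": -0.15, "y": 0.5, "z": 2, "ax": -0.3, "ay": -0.1, "az": 0, "gripper": 0}
    - {"x": -0.15, "y": 0.5, "z": 2.6, "ax": -0.3, "ay": -0.1, "az": 0, "gripper": 0}
    - {"x": -0.15, "y": 0.5, "z": 2.6, "ax": -0.3, "ay": -0.1, "az": 0, "gripper": 0}
    - {"x": -0.15, "y": 0.5, "z": 2.6, "ax": -0.3, "ay": -0.1, "az": 0, "gripper": 0}

```text
clock: 5.1
tool_pos: [0.4933, -0.281, 0.066]
ee_rot: [0.001, 0.782, 0.623, 0.001]
contact_force: [0.4, -0.5, -1.5]
gripper_width: 0.0187
```

```bash
python3 - <<'E'
from mv import *
to(.492,-.28,.0585,76.9)
im,d=ctrl.grab_frame('side')
np.savez('side4.npz',im=im,d=d)
cv2.imwrite('pics/s4.png',cv2.resize(im[60:200,320:460,::-1],None,fx=4,fy=4,interpolation=cv2.INTER_CUBIC))
E
```

```text
t 5.1 pos [ 0.4933 -0.281   0.066 ] yaw 77.05 F [ 0.4 -0.5 -1.5] w 0.0187
move cm [ 0.07 -0.15  0.75] deg [0.17 0.05 0.15]
```

View pics/s4.png

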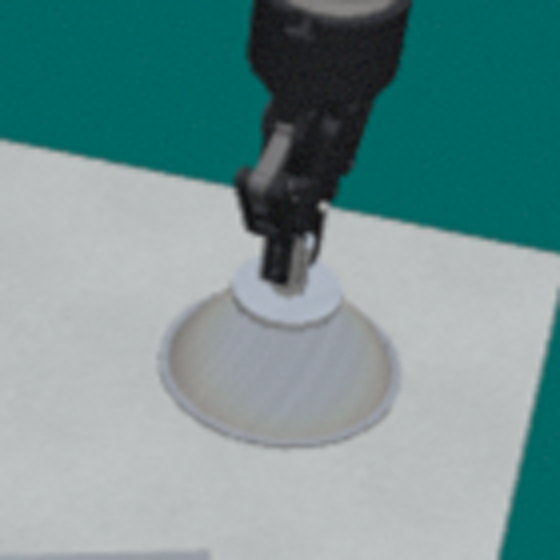

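```bash
python3 - <<'E'
from h import *
S=np.load('side4.npz');im=S['im'].astype(int);W=cloud('side',S['d'])
for n,p in(('bowltop',(.4906,-.2798,.042)),('disc centre exp (top face, z .056)',(.4906,-.2798,.0555)),('tcp-based',(.4918,-.281,.0555))):
    u,v=proj('side',p);print(n,u,v,((u-320)*4,(v-60)*4))
# expected disc rim at bowl-top xy
a=np.linspace(0,6.28,60);C=np.array([proj('side',(.4906+.03*np.cos(t),-.2798+.03*np.sin(t),.0555)) for t in a]);C=(C-[320,60])*4
print(C.min(0),C.max(0))
m=(im[...,2]>168)&(np.hypot(W[...,0]-.49,W[...,1]+.28)<.045)&(W[...,2]>.045)
v,u=np.nonzero(m);print(m.sum(),(u.min()-320)*4,(u.max()-319)*4,(v.min()-60)*4,(v.max()-59)*4)
E
```

```text
bowltop 391.71245665424385 136.38974871381413 (np.float64(286.8498266169754), np.float64(305.5589948552565))
disc centre exp (top face, z .056) 392.50963445076405 131.48632437126713 (np.float64(290.0385378030562), np.float64(285.9452974850685))
tcp-based 392.08670921383464 131.03327197136267 (np.float64(288.34683685533855), np.float64(284.13308788545066))
[234.46269791 250.84241003] [345.70727152 322.22846607]
251 232 344 236 324
```

The disc's outline in the side view matches the bowl-centred prediction within about 2 crop pixels (~1 mm). I'll lower to contact.

>>> send_rows:
  steps:
    - {"x": 0.02, "y": -0.08, "z": 0.3, "ax": 0.15, "ay": 0, "az": 0, "gripper": 0}
    - {"x": 0.02, "y": -0.08, "z": 0.5, "ax": 0.15, "ay": 0, "az": 0, "gripper": 0}
    - {"x": 0.02, "y": -0.08, "z": 0.6, "ax": 0.15, "ay": 0, "az": 0, "gripper": 0}
    - {"x": 0.02, "y": -0.08, "z": 0.6, "ax": 0.15, "ay": 0, "az": 0, "gripper": 0}

```text
clock: 5.65
tool_pos: [0.4926, -0.2806, 0.06]
ee_rot: [0.0, 0.782, 0.623, -0.0]
contact_force: [-0.2, -0.1, -1.2]
gripper_width: 0.0183
```

>>> send_rows:
  steps:
    - {"x": 0, "y": 0, "z": 0.1, "ax": 0, "ay": 0, "az": 0, "gripper": 0}
    - {"x": 0, "y": 0, "z": 0.15, "ax": 0, "ay": 0, "az": 0, "gripper": 0}
    - {"x": 0, "y": 0, "z": 0.15, "ax": 0, "ay": 0, "az": 0, "gripper": 0}

```text
clock: 6.02
tool_pos: [0.4926, -0.2806, 0.0585]
ee_rot: [0.0, 0.782, 0.623, -0.0]
contact_force: [-1.1, -0.1, -0.9]
gripper_width: 0.0182
```

>>> send_rows:
  steps:
    - {"x": 0, "y": 0, "z": 0.06, "ax": 0, "ay": 0, "az": 0, "gripper": 0}
    - {"x": 0, "y": 0, "z": 0.06, "ax": 0, "ay": 0, "az": 0, "gripper": 0}

```text
clock: 6.28
tool_pos: [0.4927, -0.2807, 0.0581]
ee_rot: [0.001, 0.782, 0.623, -0.0]
contact_force: [-0.5, 0.5, 0.3]
gripper_width: 0.0188
```

The force went from −1.2 to +0.3 N, so the cap is resting on the dome. I release.

>>> send_rows:
  steps:
    - {"x": 0, "y": 0, "z": 0, "ax": 0, "ay": 0, "az": 0, "gripper": 0.3}
    - {"x": 0, "y": 0, "z": 0, "ax": 0, "ay": 0, "az": 0, "gripper": 0.5}
    - {"x": 0, "y": 0, "z": 0, "ax": 0, "ay": 0, "az": 0, "gripper": 0.8}
    - {"x": 0, "y": 0, "z": 0, "ax": 0, "ay": 0, "az": 0, "gripper": 0.8}

```text
clock: 6.78
tool_pos: [0.4927, -0.2807, 0.0581]
ee_rot: [0.001, 0.782, 0.623, -0.0]
contact_force: [0.2, -0.9, 0.1]
gripper_width: 0.0685
```

```bash
python3 - <<'E'
from mv import *
to(.492,-.28,.15,76.9)
im,d=ctrl.grab_frame('side')
cv2.imwrite('pics/s5.png',cv2.resize(im[60:200,320:460,::-1],None,fx=4,fy=4,interpolation=cv2.INTER_CUBIC))
E
```

```text
t 6.78 pos [ 0.4927 -0.2807  0.0581] yaw 77.05 F [ 0.2 -0.9  0.1] w 0.0685
move cm [ 0.04 -0.08 -9.19] deg [0.03 0.06 0.15]
```

View pics/s5.png

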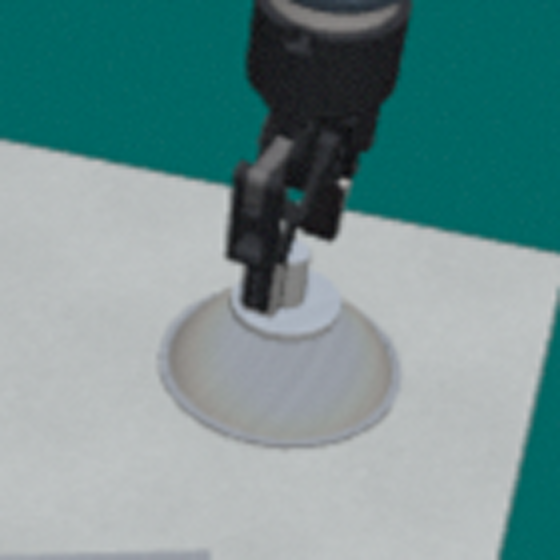

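The cap stands free on the dome with the knob upright at crop (292,275). I lift clear and then compute the mount and slot poses from the frames I have.

>>> send_rows:
  steps:
    - {"x": 0, "y": 0, "z": -1, "ax": 0, "ay": 0, "az": 0, "gripper": 1}
    - {"x": 0, "y": 0, "z": -3, "ax": 0, "ay": 0, "az": 0, "gripper": 1}
    - {"x": 0, "y": 0, "z": -8, "ax": 0, "ay": 0, "az": 0, "gripper": 1}
    - {"x": 0, "y": 0, "z": -12, "ax": 0, "ay": 0, "az": 0, "gripper": 1}
    - {"x": 0, "y": 0, "z": -12, "ax": 0, "ay": 0, "az": 0, "gripper": 1}

```text
clock: 7.45
tool_pos: [0.4946, -0.2822, 0.1828]
ee_rot: [0.005, 0.782, 0.623, 0.001]
contact_force: [1.4, 0.2, -0.8]
gripper_width: 0.0852
```

```bash
python3 - <<'E'
from mv import *
to(.46,.315,.17,76.9)
im,d=ctrl.grab_frame('side');np.savez('side6.npz',im=im,d=d)
it=np.load('top3.npz')['im']
c=lambda im,x,y,w,h,s:cv2.resize(im[y:y+h,x:x+w,::-1],(400,300),interpolation=cv2.INTER_CUBIC)
cv2.imwrite('pics/q6.png',np.vstack([np.hstack([c(im,340,100,100,75,4),c(im,300,350,100,75,4)]),np.hstack([c(it,300,212,100,75,4),c(it,185,240,80,60,4)])]))
cv2.imwrite('pics/q7.png',cv2.resize(im[195:240,300:380,::-1],None,fx=10,fy=10,interpolation=cv2.INTER_CUBIC))
E
```

```text
t 7.45 pos [ 0.4946 -0.2822  0.1828] yaw 77.05 F [ 1.4  0.2 -0.8] w 0.0852
move cm [ 57.43 -16.76   0.84] deg [0.47 0.29 0.16]
```

View pics/q6.png

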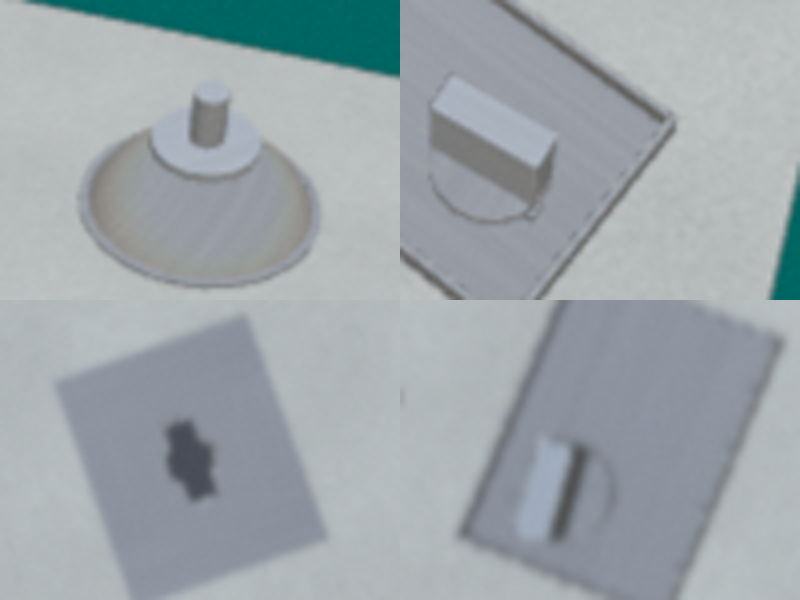

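View pics/q7.png

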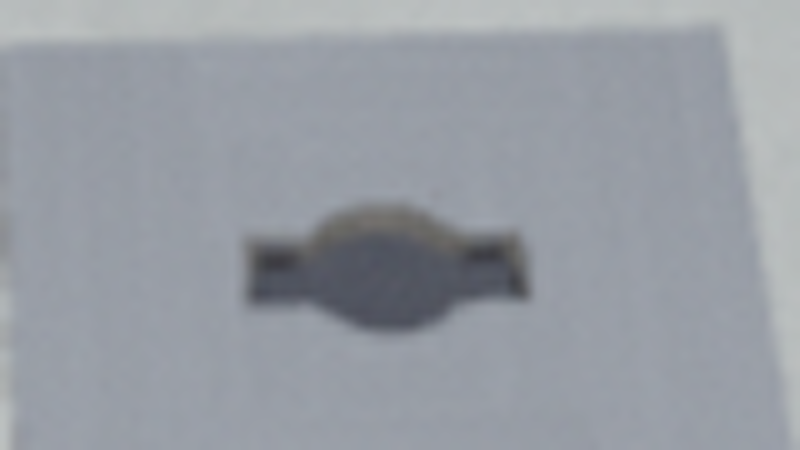

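Cap stands well on the dome (crop (208,130)). The bar's top-face corners are visible in both views, and so is the opening.

```bash
python3 - <<'E'
from h import *
S=np.load('side6.npz')['im'];T=np.load('top3.npz')['im'];d=np.load('side6.npz')['d']
W=cloud('side',d);print('tray floor z side',np.nanmedian(W[370:380,290:300,2]))
def rep(n,c,z):
    Q=np.array([onz(n,u,v,z)[:2] for u,v in c])*1000
    e=[Q[(i+1)%4]-Q[i] for i in range(4)]
    print(n,z,'ctr',Q.mean(0).round(1),'len',[round(np.hypot(*x),1) for x in e],'ang',[round(np.degrees(np.arctan2(x[1],x[0]))%180,1) for x in e])
for z in(.062,.064):
    rep('side',[(313,368.75),(339.25,383.25),(333.75,392),(308,376.75)],z)
    rep('top',[(212.6,267.2),(219.4,268.6),(215.6,288),(208.2,286.6)],z)
# bar top by brightness
for n,im,b in(('side',S,(300,360,350,400)),('top',T,(203,260,228,295))):
    x0,y0,x1,y1=b;s=cv2.resize(im[y0:y1,x0:x1],None,fx=8,fy=8,interpolation=cv2.INTER_CUBIC)
    g=cv2.cvtColor(s,cv2.COLOR_RGB2GRAY);t=186 if n=='side' else 175
    t,_=cv2.threshold(g,0,255,cv2.THRESH_OTSU);
    hi=np.percentile(g,99);bg=np.median(g);t=(hi+bg)/2;m=(g>t).astype(np.uint8)
    c=max(cv2.findContours(m,0,1)[0],key=cv2.contourArea);r=cv2.approxPolyDP(c,.04*cv2.arcLength(c,True),True)[:,0]
    p=[((u+.5)/8-.5+x0,(v+.5)/8-.5+y0) for u,v in c[:,0]]
    Q=np.array([onz(n,u,v,.063)[:2] for u,v in p],np.float32)*1000;print(n,'bar thr',t,bg,hi,cv2.minAreaRect(Q))
# slot
for n,im,b in(('side',S,(315,205,360,235)),('top',T,(335,235,360,268))):
    x0,y0,x1,y1=b;s=cv2.resize(im[y0:y1,x0:x1],None,fx=8,fy=8,interpolation=cv2.INTER_CUBIC)
    g=cv2.cvtColor(s,cv2.COLOR_RGB2GRAY);bg=np.median(g);lo=np.percentile(g,3);
    for f in(.4,.55,.7):
        m=(g<lo+(bg-lo)*f).astype(np.uint8);c=max(cv2.findContours(m,0,1)[0],key=cv2.contourArea)
        Q=np.array([onz(n,(u+.5)/8-.5+x0,(v+.5)/8-.5+y0,.06)[:2] for u,v in c[:,0]],np.float32)*1000
        r=cv2.minAreaRect(Q);M=cv2.moments(Q.reshape(-1,1,2));print(n,'slot',f,r,M['m10']/M['m00'],M['m01']/M['m00'])
# bridge top face
for n,im,b in(('top',T,(300,205,395,297)),):
    x0,y0,x1,y1=b;s=cv2.resize(im[y0:y1,x0:x1],None,fx=8,fy=8,interpolation=cv2.INTER_CUBIC);g=cv2.cvtColor(s,cv2.COLOR_RGB2GRAY)
    t,m=cv2.threshold(g,0,1,cv2.THRESH_BINARY_INV+cv2.THRESH_OTSU);c=max(cv2.findContours(m,0,1)[0],key=cv2.contourArea)
    a=cv2.approxPolyDP(c,.02*cv2.arcLength(c,True),True)[:,0];p=[((u+.5)/8-.5+x0,(v+.5)/8-.5+y0) for u,v in a];print(t,p)
    if len(p)==4: rep(n,p,.06)
rep('side',[(300.5,199.5),(372,197.8),(378,245.6-.0),(302.5,247)],.06)
E
```

```text
tray floor z side 0.003330059744897802
side 0.062 ctr [462.7 320.4] len [np.float64(44.7), np.float64(16.0), np.float64(44.2), np.float64(14.9)] ang [np.float64(167.1), np.float64(76.1), np.float64(165.7), np.float64(78.0)]
top 0.062 ctr [464.2 317.8] len [np.float64(16.2), np.float64(45.3), np.float64(17.5), np.float64(45.6)] ang [np.float64(79.4), np.float64(171.1), np.float64(80.4), np.float64(169.4)]
side 0.064 ctr [462.5 321.4] len [np.float64(44.6), np.float64(15.9), np.float64(44.1), np.float64(14.8)] ang [np.float64(167.1), np.float64(76.1), np.float64(165.7), np.float64(78.0)]
top 0.064 ctr [464.2 317.3] len [np.float64(16.2), np.float64(45.3), np.float64(17.5), np.float64(45.5)] ang [np.float64(79.4), np.float64(171.1), np.float64(80.4), np.float64(169.4)]
side bar thr 168.5 157.0 180.0 ((463.173095703125, 320.2697448730469), (14.776289939880371, 44.4174919128418), 76.4148941040039)
top bar thr 161.5 144.0 179.0 ((464.2458190917969, 320.01007080078125), (13.671907424926758, 44.90985870361328), 77.02513122558594)
side slot 0.4 ((529.0325317382812, 12.47901439666748), (51.553
[... 297 characters left out ...]
), (53.24602508544922, 32.00663375854492), 18.57716941833496) 529.0916358703155 11.698048106860426
top slot 0.4 ((529.456298828125, 11.037263870239258), (44.73094940185547, 25.246910095214844), 7.0006208419799805) 529.5128571113172 10.871516906168873Traceback (most recent call last):
  File "<stdin>", line 26, in <module>
  File "h.py", line 9, in onz
    o,d=ray(n,u,v); return o+d*(z-o[2])/d[2]
        ~~~^^^^^^^
  File "h.py", line 7, in ray
    f,cx,cy,R,t=cal(n); d=R.T@np.array([(u-cx)/f,(v-cy)/f,1]); return -R.T@t,d
                ~~~^^^
  File "h.py", line 4, in cal
    c=ctrl.calibration(n); f=240/np.tan(np.radians(c['fov_y'])/2)
ValueError: time passes only in moves, steps and waits
```

```bash
sed -i 's/^def cal(n):/from functools import lru_cache\n@lru_cache(None)\ndef cal(n):/' h.py; python3 - <<'E'
from h import *
T=np.load('top3.npz')['im'];S=np.load('side6.npz')['im']
def rep(n,c,z):
    Q=np.array([onz(n,u,v,z)[:2] for u,v in c])*1000
    e=[Q[(i+1)%4]-Q[i] for i in range(4)]
    print(n,z,'ctr',Q.mean(0).round(1),'len',[round(float(np.hypot(*x)),1) for x in e],'ang',[round(float(np.degrees(np.arctan2(x[1],x[0]))%180),1) for x in e])
for n,im,b in(('top',T,(335,235,360,268)),):
    x0,y0,x1,y1=b;s=cv2.resize(im[y0:y1,x0:x1],None,fx=8,fy=8,interpolation=cv2.INTER_CUBIC)
    g=cv2.cvtColor(s,cv2.COLOR_RGB2GRAY);bg=np.median(g);lo=np.percentile(g,3);
    for f in(.55,.7):
        m=(g<lo+(bg-lo)*f).astype(np.uint8);c=max(cv2.findContours(m,0,1)[0],key=cv2.contourArea)
        Q=np.array([onz(n,(u+.5)/8-.5+x0,(v+.5)/8-.5+y0,.06)[:2] for u,v in c[:,0]],np.float32)*1000
        r=cv2.minAreaRect(Q);M=cv2.moments(Q.reshape(-1,1,2));print(n,'slot',f,r,M['m10']/M['m00'],M['m01']/M['m00'])
x0,y0,x1,y1=(300,205,395,297);s=cv2.resize(T[y0:y1,x0:x1],None,fx=8,fy=8,interpolation=cv2.INTER_CUBIC);g=cv2.cvtColor(s,cv2.COLOR_RGB2GRAY)
t,m=cv2.threshold(g,0,1,cv2.THRESH_BINARY_INV+cv2.THRESH_OTSU);c=max(cv2.findContours(m,0,1)[0],key=cv2.contourArea)
a=cv2.approxPolyDP(c,.02*cv2.arcLength(c,True),True)[:,0];p=[((u+.5)/8-.5+x0,(v+.5)/8-.5+y0) for u,v in a];print(t,p)
if len(p)==4: rep('top',p,.06)
# side view: edges of slot: long axis via far/near slot-arm ends from q7 pixels (scale10, offset 300,195)
px=lambda u,v:((u+.5)/10-.5+300,(v+.5)/10-.5+195)
rep('side',[px(247,236),px(520,233),px(530,299),px(247,303)],.06)
rep('side',[px(5,45),px(722,27),px(722,27),px(5,45)],.06)
E
```

```text
top slot 0.55 ((529.38720703125, 11.012383460998535), (46.611083984375, 27.01042938232422), 4.422939300537109) 529.5736672370123 10.842608040071788
top slot 0.7 ((529.5347290039062, 10.86306381225586), (48.24509048461914, 28.63751792907715), 4.889677047729492) 529.6023025260071 10.782921480175146
162.0 [(np.float64(360.8125), np.float64(215.5625)), (np.float64(313.6875), np.float64(232.4375)), (np.float64(333.3125), np.float64(287.9375)), (np.float64(381.0625), np.float64(271.0625))]
top 0.06 ctr [529.6  10.6] len [117.0, 136.5, 116.9, 137.3] ang [110.7, 20.5, 110.3, 20.5]
side 0.06 ctr [529.2  11.3] len [50.7, 16.3, 52.0, 16.5] ang [19.5, 111.7, 19.7, 107.0]
side 0.06 ctr [549.5 -44.3] len [137.5, 0.0, 137.5, 0.0] ang [20.7, 0.0, 20.7, 0.0]
```

Poses:
- **Mount:** (0.4635, 0.320), bar angle ≈ −13.2°, so jaw yaw 76.8°.
- **Slot:** (0.5293, 0.0112), angle ≈20.3°. Slot edges, bridge edges and both views agree, and the lengths are 51–52 and 16.4 against the given 52 and 17.

Now to the mount.

```bash
python3 - <<'E'
from mv import *
to(.4635,.320,.13,76.8)
E
```

```text
t 7.5 pos [ 0.4935 -0.2813  0.1804] yaw 77.05 F [-0.4  0.6 -0.3] w 0.0855
move cm [ 57.94 -16.42   4.78] deg [0.27 0.19 0.25]
```

>>> send_rows:
  steps:
    - {"x": 57.9, "y": -16.4, "z": 0, "ax": 0.3, "ay": 0.2, "az": 0.2, "gripper": 0.65}
    - {"x": 57.9, "y": -16.4, "z": 0, "ax": 0.3, "ay": 0.2, "az": 0.2, "gripper": 0.65}
    - {"x": 57.9, "y": -16.4, "z": 0, "ax": 0.3, "ay": 0.2, "az": 0.2, "gripper": 0.65}
    - {"x": 57.9, "y": -16.4, "z": 0, "ax": 0.3, "ay": 0.2, "az": 0.2, "gripper": 0.65}
    - {"x": 57.9, "y": -16.4, "z": 0, "ax": 0.3, "ay": 0.2, "az": 0.2, "gripper": 0.65}
    - {"x": 57.9, "y": -16.4, "z": 0, "ax": 0.3, "ay": 0.2, "az": 0.2, "gripper": 0.65}
    - {"x": 57.9, "y": -16.4, "z": 0, "ax": 0.3, "ay": 0.2, "az": 0.2, "gripper": 0.65}
    - {"x": 57.9, "y": -16.4, "z": 0, "ax": 0.3, "ay": 0.2, "az": 0.2, "gripper": 0.65}

```text
clock: 8.5
tool_pos: [0.4671, 0.2206, 0.1768]
ee_rot: [-0.001, 0.783, 0.621, -0.001]
contact_force: [1.1, -0.3, -0.2]
gripper_width: 0.0558
```

```bash
python3 - <<'E'
from mv import *
to(.4635,.320,.1,76.8)
E
```

```text
t 8.5 pos [0.4671 0.2206 0.1768] yaw 76.85 F [ 1.1 -0.3 -0.2] w 0.0558
move cm [ 9.6  -2.6   7.68] deg [-0.12  0.04  0.05]
```

>>> send_rows:
  steps:
    - {"x": 6, "y": -1.6, "z": 2, "ax": -0.1, "ay": 0, "az": 0, "gripper": 0.65}
    - {"x": 9.6, "y": -2.6, "z": 4, "ax": -0.1, "ay": 0, "az": 0, "gripper": 0.65}
    - {"x": 9.6, "y": -2.6, "z": 7, "ax": -0.1, "ay": 0, "az": 0, "gripper": 0.65}
    - {"x": 9.6, "y": -2.6, "z": 7.7, "ax": -0.1, "ay": 0, "az": 0, "gripper": 0.65}
    - {"x": 9.6, "y": -2.6, "z": 7.7, "ax": -0.1, "ay": 0, "az": 0, "gripper": 0.65}

```text
clock: 9.12
tool_pos: [0.463, 0.3194, 0.0992]
ee_rot: [-0.0, 0.784, 0.621, -0.001]
contact_force: [0.5, 0.1, 1.2]
gripper_width: 0.0558
```

```bash
python3 - <<'E'
from mv import *
to(.4635,.320,.034,76.8)
im,d=ctrl.grab_frame('side')
cv2.imwrite('pics/s7.png',cv2.resize(im[310:450,250:390,::-1],None,fx=4,fy=4,interpolation=cv2.INTER_CUBIC))
E
```

```text
t 9.12 pos [0.463  0.3194 0.0992] yaw 76.82 F [0.5 0.1 1.2] w 0.0558
move cm [0.08 0.05 6.52] deg [-0.12  0.12  0.02]
```

View pics/s7.png

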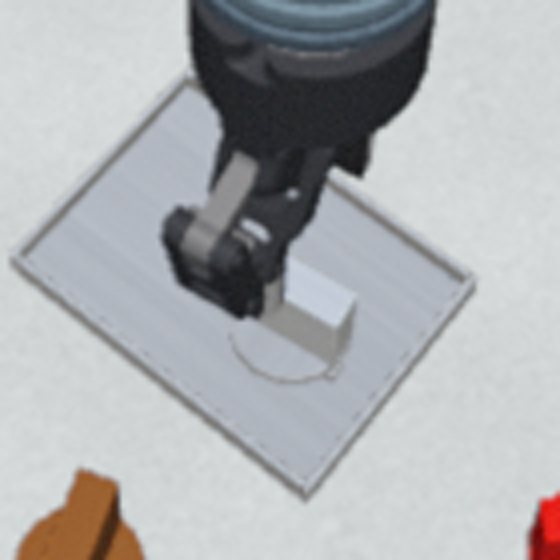

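The jaws straddle the bar, with the near finger at crop (215,270) and the bar at (300,305). Descend and grip.

>>> send_rows:
  steps:
    - {"x": 0.08, "y": 0.05, "z": 2, "ax": -0.1, "ay": 0.1, "az": 0, "gripper": 0.65}
    - {"x": 0.08, "y": 0.05, "z": 4, "ax": -0.1, "ay": 0.1, "az": 0, "gripper": 0.65}
    - {"x": 0.08, "y": 0.05, "z": 6, "ax": -0.1, "ay": 0.1, "az": 0, "gripper": 0.65}
    - {"x": 0.08, "y": 0.05, "z": 6.4, "ax": -0.1, "ay": 0.1, "az": 0, "gripper": 0.65}
    - {"x": 0.08, "y": 0.05, "z": 6.4, "ax": -0.1, "ay": 0.1, "az": 0, "gripper": 0.65}

```text
clock: 9.8
tool_pos: [0.4653, 0.32, 0.0371]
ee_rot: [0.0, 0.784, 0.621, 0.001]
contact_force: [-0.1, 0.4, 0.0]
gripper_width: 0.0553
```

>>> send_rows:
  steps:
    - {"x": 0, "y": -0.12, "z": 0.2, "ax": 0, "ay": 0, "az": 0, "gripper": 0.3}
    - {"x": 0, "y": -0.12, "z": 0.2, "ax": 0, "ay": 0, "az": 0, "gripper": 0}
    - {"x": 0, "y": -0.12, "z": 0.2, "ax": 0, "ay": 0, "az": 0, "gripper": 0}
    - {"x": 0, "y": -0.12, "z": 0.2, "ax": 0, "ay": 0, "az": 0, "gripper": 0}
  grip_force: 90

```text
clock: 10.3
tool_pos: [0.4646, 0.3205, 0.0359]
ee_rot: [0.001, 0.784, 0.621, 0.002]
contact_force: [-0.9, -0.1, 5.9]
gripper_width: 0.0146
```

```bash
python3 - <<'E'
from mv import *
to(.4635,.320,.034,76.8)
E
```

```text
t 10.3 pos [0.4646 0.3205 0.0359] yaw 76.76 F [-0.9 -0.1  5.9] w 0.0146
move cm [-0.07 -0.09  0.19] deg [ 0.2  -0.14 -0.04]
```

>>> send_rows:
  steps:
    - {"x": 0, "y": 0, "z": -1, "ax": 0, "ay": 0, "az": 0, "gripper": 0}
    - {"x": 0, "y": 0, "z": -4, "ax": 0, "ay": 0, "az": 0, "gripper": 0}
    - {"x": 0, "y": 0, "z": -8, "ax": 0, "ay": 0, "az": 0, "gripper": 0}
    - {"x": 0, "y": 0, "z": -10, "ax": 0, "ay": 0, "az": 0, "gripper": 0}
    - {"x": 0, "y": 0, "z": -10, "ax": 0, "ay": 0, "az": 0, "gripper": 0}

```text
clock: 10.92
tool_pos: [0.4651, 0.3209, 0.1377]
ee_rot: [0.001, 0.784, 0.621, 0.004]
contact_force: [0.4, -0.9, -2.3]
gripper_width: 0.0143
```

```bash
python3 - <<'E'
from mv import *
to(.5302,.0115,.13,110.3)
E
```

```text
t 10.93 pos [0.4651 0.3209 0.1377] yaw 76.77 F [ 0.4 -0.9 -2.3] w 0.0143
move cm [-28.63  13.41   0.72] deg [  0.44  -0.16 -33.53]
```

>>> send_rows:
  steps:
    - {"x": -5.6, "y": 2.6, "z": 0, "ax": 0.4, "ay": 0, "az": -6, "gripper": 0}
    - {"x": -11, "y": 5.2, "z": 0, "ax": 0.4, "ay": 0, "az": -12, "gripper": 0}
    - {"x": -17, "y": 8, "z": 0, "ax": 0.4, "ay": 0, "az": -20, "gripper": 0}
    - {"x": -22.6, "y": 10.6, "z": 0, "ax": 0.4, "ay": 0, "az": -28, "gripper": 0}
    - {"x": -28.6, "y": 13.4, "z": 0, "ax": 0.4, "ay": -0.2, "az": -33.5, "gripper": 0}
    - {"x": -28.6, "y": 13.4, "z": 0, "ax": 0.4, "ay": -0.2, "az": -33.5, "gripper": 0}
    - {"x": -28.6, "y": 13.4, "z": 0, "ax": 0.4, "ay": -0.2, "az": -33.5, "gripper": 0}
    - {"x": -28.6, "y": 13.4, "z": 0, "ax": 0.4, "ay": -0.2, "az": -33.5, "gripper": 0}

```text
clock: 11.92
tool_pos: [0.5292, 0.0132, 0.1365]
ee_rot: [-0.0, 0.571, 0.821, -0.0]
contact_force: [0.4, 0.6, -1.7]
gripper_width: 0.0148
```

```bash
python3 - <<'E'
from mv import *
to(.5302,.0115,.105,110.3)
im,d=ctrl.grab_frame('side');np.savez('side8.npz',im=im,d=d)
cv2.imwrite('pics/s8.png',cv2.resize(im[150:250,280:400,::-1],None,fx=6,fy=6,interpolation=cv2.INTER_CUBIC))
E
```

```text
t 11.93 pos [0.5292 0.0132 0.1365] yaw 110.32 F [ 0.4  0.6 -1.7] w 0.0148
move cm [-0.2   0.03  3.15] deg [-0.05 -0.02  0.02]
```

View pics/s8.png

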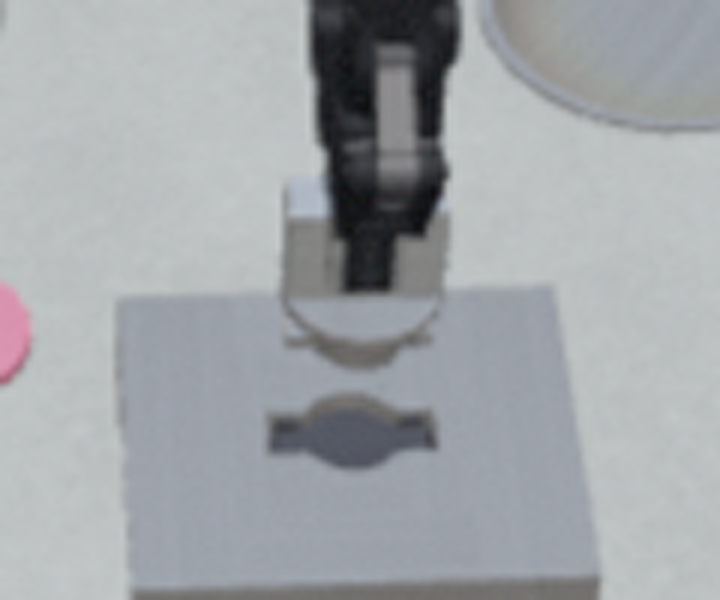

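```bash
python3 - <<'E'
from h import *
a=np.radians(20.3);ux=np.array([np.cos(a),np.sin(a)]);uy=np.array([-ux[1],ux[0]])
tcp=np.array([.5292,.0132]);zu=.1365-.0326
def P(s,x,y,h):
    p=tcp+ux*(s+x)+uy*y;u,v=proj('side',(*p,zu+h));return (round((u-280+.5)*6-.5,1),round((v-150+.5)*6-.5,1))
for s in(-.001,0,.001,.002):
    print(s,'bar near bottom',P(s,-.023,.008,.025),P(s,.023,.008,.025),'lug tips near',P(s,-.022,.004,.0),P(s,.022,.004,.0),'flange front',P(s,0,.024,.02),'stem front bottom',P(s,0,.014,0))
f=lambda x,y:proj('side',(.5293+ux[0]*x+uy[0]*y,.0112+ux[1]*x+uy[1]*y,.06))
for x,y in((-.026,.0085),(.026,.0085),(.026,-.0085),(-.026,-.0085),(0,.016)):
    u,v=f(x,y);print('slot',(u-280+.5)*6-.5,(v-150+.5)*6-.5)
E
python3 - <<'E'
import numpy as np,cv2
im=np.load('side8.npz')['im']
cv2.imwrite('pics/s8b.png',cv2.resize(im[178:232,318:362,::-1],None,fx=12,fy=11,interpolation=cv2.INTER_CUBIC))
E
```

```text
-0.001 bar near bottom (np.float64(446.6), np.float64(295.4)) (np.float64(287.9), np.float64(298.7)) lug tips near (np.float64(435.7), np.float64(344.6)) (np.float64(287.4), np.float64(347.8)) flange front (np.float64(370.6), np.float64(349.4)) stem front bottom (np.float64(364.2), np.float64(371.1))
0 bar near bottom (np.float64(443.2), np.float64(295.5)) (np.float64(284.5), np.float64(298.8)) lug tips near (np.float64(432.4), np.float64(344.7)) (np.float64(284.0), np.float64(347.8)) flange front (np.float64(367.2), np.float64(349.5)) stem front bottom (np.float64(360.8), np.float64(371.2))
0.001 bar near bottom (np.float64(439.7), np.float64(295.6)) (np.float64(281.0), np.float64(298.9)) lug tips near (np.float64(429.0), np.float64(344.8)) (np.float64(280.6), np.float64(347.9)) flange front (np.float64(363.7), np.float64(349.6)) stem front bottom (np.float64(357.4), np.float64(371.2))
0.002 bar near bottom (np.float64(436.3), np.float64(295.6)) (np.float64(277.5), np.float64(298.9)) lug tips near (np.float64(425.6), np.float64(344.8)) (np.float64(277.2), np.float64(348.0)) flange front (np.float64(360.2), np.float64(349.7)) stem front bottom (np.float64(354.0), np.float64(371.3))
slot 437.9425497181227 448.9080194283704
slot 268.2178825446839 452.73456533695213
slot 265.0676408525859 411.2913145738903
slot 432.98520435719047 407.59098319625286
slot 354.98589230467326 469.3610377776454
```

View pics/s8b.png

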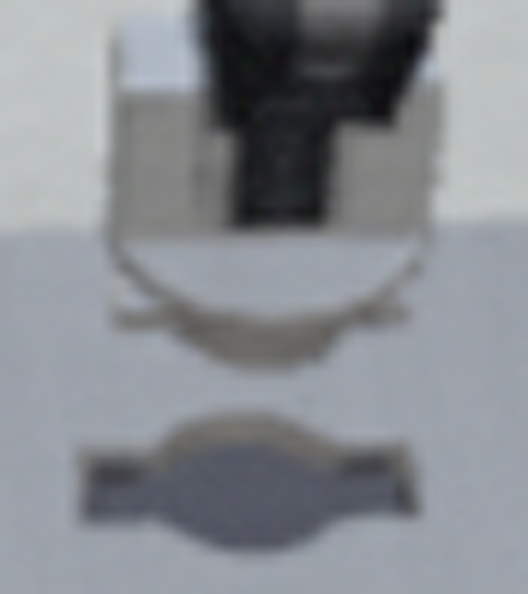

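The lugs measure centred on the TCP within 0.3 mm, and the slot outline matches its prediction. So the TCP target is (0.5293,0.0112), and I lower towards the opening.

>>> send_rows:
  steps:
    - {"x": -0.19, "y": -0.06, "z": 1, "ax": 0, "ay": 0, "az": 0, "gripper": 0}
    - {"x": -0.19, "y": -0.06, "z": 2.5, "ax": 0, "ay": 0, "az": 0, "gripper": 0}
    - {"x": -0.19, "y": -0.06, "z": 3.5, "ax": 0, "ay": 0, "az": 0, "gripper": 0}
    - {"x": -0.19, "y": -0.06, "z": 3.8, "ax": 0, "ay": 0, "az": 0, "gripper": 0}
    - {"x": -0.19, "y": -0.06, "z": 3.8, "ax": 0, "ay": 0, "az": 0, "gripper": 0}

```text
clock: 12.6
tool_pos: [0.5294, 0.0114, 0.0984]
ee_rot: [-0.0, 0.571, 0.821, -0.0]
contact_force: [-0.1, 0.1, -2.0]
gripper_width: 0.0144
```

```bash
python3 - <<'E'
from mv import *
to(.5293,.0112,.0866,110.3)
im,d=ctrl.grab_frame('side');np.savez('side9.npz',im=im,d=d)
cv2.imwrite('pics/s9.png',cv2.resize(im[178:232,312:366,::-1],None,fx=11,fy=11,interpolation=cv2.INTER_CUBIC))
E
```

```text
t 12.6 pos [0.5294 0.0114 0.0984] yaw 110.36 F [-0.1  0.1 -2. ] w 0.0144
move cm [-0.01 -0.02  1.18] deg [-0.06 -0.02  0.06]
```

View pics/s9.png

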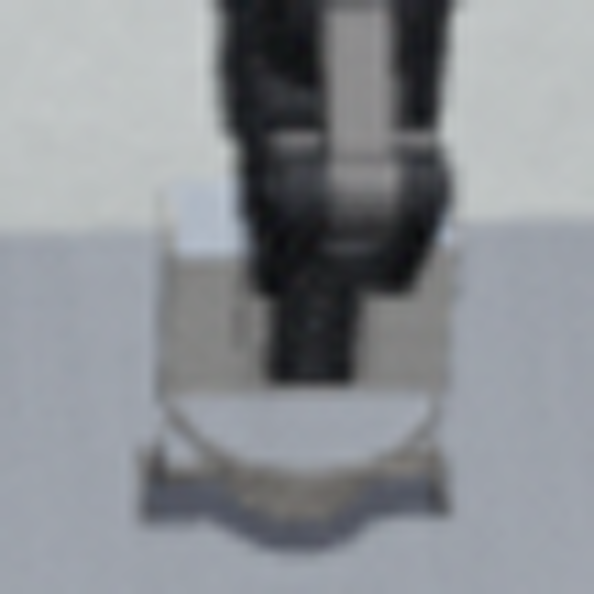

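The lugs hover just above the slot, which spans crop columns 143–452 with the stem centred at about 297. Lower further.

>>> send_rows:
  steps:
    - {"x": -0.01, "y": -0.01, "z": 0.5, "ax": -0.1, "ay": 0, "az": 0, "gripper": 0}
    - {"x": -0.01, "y": -0.01, "z": 0.8, "ax": -0.1, "ay": 0, "az": 0, "gripper": 0}
    - {"x": -0.01, "y": -0.01, "z": 1.0, "ax": -0.1, "ay": 0, "az": 0, "gripper": 0}
    - {"x": -0.01, "y": -0.01, "z": 1.0, "ax": -0.1, "ay": 0, "az": 0, "gripper": 0}

```text
clock: 13.15
tool_pos: [0.5295, 0.0112, 0.0886]
ee_rot: [0.0, 0.571, 0.821, 0.0]
contact_force: [-0.7, 0.2, -1.6]
gripper_width: 0.0143
```

>>> send_rows:
  steps:
    - {"x": 0, "y": -0.01, "z": 0.2, "ax": 0, "ay": 0, "az": 0, "gripper": 0}
    - {"x": 0, "y": -0.01, "z": 0.4, "ax": 0, "ay": 0, "az": 0, "gripper": 0}
    - {"x": 0, "y": -0.01, "z": 0.6, "ax": 0, "ay": 0, "az": 0, "gripper": 0}
    - {"x": 0, "y": -0.01, "z": 0.6, "ax": 0, "ay": 0, "az": 0, "gripper": 0}

```text
clock: 13.65
tool_pos: [0.5297, 0.0111, 0.0828]
ee_rot: [0.001, 0.571, 0.821, 0.001]
contact_force: [0.1, 0.3, 2.4]
gripper_width: 0.0144
```

The spring plate is engaged: about 4.3 N change, matching ~3 mm of press. Push down.

>>> send_rows:
  steps:
    - {"x": -0.01, "y": -0.03, "z": 0.2, "ax": 0.1, "ay": 0, "az": 0, "gripper": 0}
    - {"x": -0.01, "y": -0.03, "z": 0.4, "ax": 0.1, "ay": 0, "az": 0, "gripper": 0}
    - {"x": -0.01, "y": -0.03, "z": 0.6, "ax": 0.1, "ay": 0, "az": 0, "gripper": 0}
    - {"x": -0.01, "y": -0.03, "z": 0.8, "ax": 0.1, "ay": 0, "az": 0, "gripper": 0}
    - {"x": -0.01, "y": -0.03, "z": 0.8, "ax": 0.1, "ay": 0, "az": 0, "gripper": 0}

```text
clock: 14.28
tool_pos: [0.5297, 0.011, 0.075]
ee_rot: [0.0, 0.571, 0.821, 0.0]
contact_force: [-0.1, 0.6, 7.7]
gripper_width: 0.0143
```

```bash
python3 - <<'E'
from mv import *
to(.5293,.0112,.0738,110.3);print(ctrl.sense()['torque'])
E
```

```text
t 14.28 pos [0.5297 0.011  0.075 ] yaw 110.35 F [-0.1  0.6  7.7] w 0.0143
move cm [ 0.03 -0.03  0.12] deg [0.03 0.02 0.05]
[0.38986782 0.07715407 0.02690986]
```

>>> send_rows:
  steps:
    - {"x": 0, "y": -0.02, "z": 0.1, "ax": 0, "ay": 0, "az": 0, "gripper": 0}
    - {"x": 0, "y": -0.02, "z": 0.1, "ax": 0, "ay": 0, "az": 0, "gripper": 0}
    - {"x": 0, "y": -0.02, "z": 0.1, "ax": 0, "ay": 0, "az": 0, "gripper": 0}

```text
clock: 14.65
tool_pos: [0.5297, 0.0111, 0.0743]
ee_rot: [0.0, 0.571, 0.821, 0.0]
contact_force: [-1.1, 1.0, 6.9]
gripper_width: 0.0142
```

```bash
python3 - <<'E'
from mv import *
to(.5293,.0112,.0738,110.3);print(ctrl.sense()['torque'])
im,d=ctrl.grab_frame('side')
cv2.imwrite('pics/s10.png',cv2.resize(im[178:232,312:366,::-1],None,fx=11,fy=11,interpolation=cv2.INTER_CUBIC))
E
```

```text
t 14.65 pos [0.5297 0.0111 0.0743] yaw 110.35 F [-1.1  1.   6.9] w 0.0142
move cm [ 0.03 -0.03  0.05] deg [0.06 0.02 0.05]
[0.34622231 0.18932451 0.07278807]
```

View pics/s10.png

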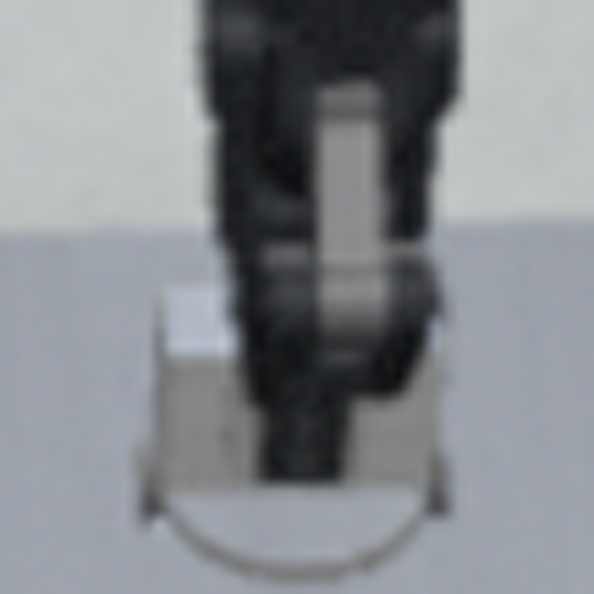

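The flange is almost flush over the opening, with the slot ends still showing at crop (150,510) and (443,505). Another 1–1.5 mm to find the flange contact.

>>> send_rows:
  steps:
    - {"x": 0.0, "y": -0.02, "z": 0.1, "ax": 0, "ay": 0, "az": 0, "gripper": 0}
    - {"x": 0, "y": -0.02, "z": 0.15, "ax": 0, "ay": 0, "az": 0, "gripper": 0}
    - {"x": 0, "y": -0.02, "z": 0.15, "ax": 0, "ay": 0, "az": 0, "gripper": 0}

```text
clock: 15.08
tool_pos: [0.5297, 0.0111, 0.0731]
ee_rot: [0.001, 0.571, 0.821, 0.0]
contact_force: [-0.8, 2.0, 7.2]
gripper_width: 0.0146
```

>>> send_rows:
  steps:
    - {"x": 0.04, "y": 0, "z": 0.08, "ax": 0, "ay": 0, "az": 0, "gripper": 0}
    - {"x": 0.04, "y": 0, "z": 0.1, "ax": 0, "ay": 0, "az": 0, "gripper": 0}
    - {"x": 0.04, "y": 0, "z": 0.1, "ax": 0, "ay": 0, "az": 0, "gripper": 0}

```text
clock: 15.45
tool_pos: [0.5298, 0.0111, 0.0729]
ee_rot: [0.001, 0.571, 0.821, 0.0]
contact_force: [-2.6, 0.6, 8.6]
gripper_width: 0.0145
```

The flange contact is at TCP ≈0.0728 against 0.0726 predicted. I'll hold just there and twist clockwise, which is +az with the tool pointing down.

>>> send_rows:
  steps:
    - {"x": 0.02, "y": -0.05, "z": 0, "ax": 0, "ay": 0, "az": 6, "gripper": 0}
    - {"x": 0.02, "y": -0.05, "z": 0, "ax": 0, "ay": 0, "az": 12, "gripper": 0}
    - {"x": 0.02, "y": -0.05, "z": 0, "ax": 0, "ay": 0, "az": 18, "gripper": 0}
    - {"x": 0.02, "y": -0.05, "z": 0, "ax": 0, "ay": 0, "az": 24, "gripper": 0}
    - {"x": 0.02, "y": -0.05, "z": 0, "ax": 0, "ay": 0, "az": 30, "gripper": 0}
    - {"x": 0.02, "y": -0.05, "z": 0, "ax": 0, "ay": 0, "az": 30, "gripper": 0}

```text
clock: 16.2
tool_pos: [0.5298, 0.0105, 0.0734]
ee_rot: [0.002, 0.764, 0.645, 0.001]
contact_force: [-0.4, -1.2, 6.5]
gripper_width: 0.0147
```

```bash
python3 - <<'E'
from mv import *
to(.5293,.0112,.073,17.5);print(ctrl.sense()['torque'])
im,d=ctrl.grab_frame('side')
cv2.imwrite('pics/s11.png',cv2.resize(im[178:232,312:366,::-1],None,fx=11,fy=11,interpolation=cv2.INTER_CUBIC))
E
```

```text
t 16.2 pos [0.5298 0.0105 0.0734] yaw 80.32 F [-0.4 -1.2  6.5] w 0.0147
move cm [ 0.06 -0.06  0.04] deg [ 2.300e-01 -6.000e-02  6.282e+01]
[-0.14397537  0.14281383  0.11332961]
```

View pics/s11.png

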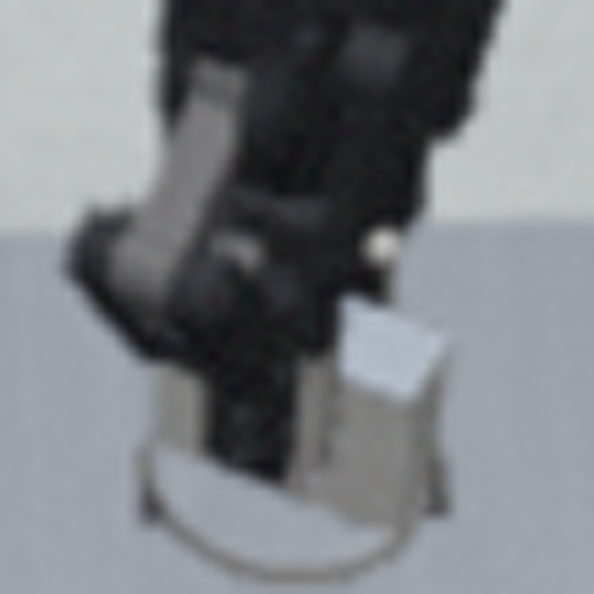

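The bar has turned about 30° clockwise with the jaws and is still flush. Continue.

>>> send_rows:
  steps:
    - {"x": 0.03, "y": -0.04, "z": 0.03, "ax": 0.2, "ay": 0, "az": 8, "gripper": 0}
    - {"x": 0.03, "y": -0.04, "z": 0.03, "ax": 0.2, "ay": 0, "az": 16, "gripper": 0}
    - {"x": 0.03, "y": -0.04, "z": 0.03, "ax": 0.2, "ay": 0, "az": 24, "gripper": 0}
    - {"x": 0.03, "y": -0.04, "z": 0.03, "ax": 0.2, "ay": 0, "az": 32, "gripper": 0}
    - {"x": 0.03, "y": -0.04, "z": 0.03, "ax": 0.2, "ay": 0, "az": 40, "gripper": 0}
    - {"x": 0.03, "y": -0.04, "z": 0.03, "ax": 0.2, "ay": 0, "az": 45, "gripper": 0}
    - {"x": 0.03, "y": -0.04, "z": 0.03, "ax": 0.2, "ay": 0, "az": 45, "gripper": 0}

```text
clock: 17.12
tool_pos: [0.5295, 0.0098, 0.0735]
ee_rot: [0.001, 0.953, 0.304, 0.0]
contact_force: [-2.5, -3.3, 7.0]
gripper_width: 0.0145
```

```bash
python3 - <<'E'
from mv import *
to(.5293,.0112,.073,17.3);print(ctrl.sense()['torque'])
E
```

```text
t 17.12 pos [0.5295 0.0098 0.0735] yaw 35.35 F [-2.5 -3.3  7. ] w 0.0145
move cm [ 0.06 -0.12  0.05] deg [ 0.11  0.   18.05]
[-0.51990471  0.37752663  0.15488297]
```

>>> send_rows:
  steps:
    - {"x": 0, "y": 0.02, "z": 0.04, "ax": 0.1, "ay": 0, "az": 6, "gripper": 0}
    - {"x": 0, "y": 0.02, "z": 0.04, "ax": 0.1, "ay": 0, "az": 12, "gripper": 0}
    - {"x": 0, "y": 0.02, "z": 0.04, "ax": 0.1, "ay": 0, "az": 18, "gripper": 0}
    - {"x": 0, "y": 0.02, "z": 0.04, "ax": 0.1, "ay": 0, "az": 18, "gripper": 0}
    - {"x": 0, "y": 0.02, "z": 0.04, "ax": 0.1, "ay": 0, "az": 18, "gripper": 0}

```text
clock: 17.75
tool_pos: [0.5292, 0.0094, 0.0733]
ee_rot: [0.0, 0.989, 0.151, -0.0]
contact_force: [-2.6, -0.6, 8.0]
gripper_width: 0.0146
```

```bash
python3 - <<'E'
from mv import *
to(.5293,.0112,.073,17.3);print(ctrl.sense()['torque'])
im,d=ctrl.grab_frame('side');np.savez('side12.npz',im=im,d=d)
cv2.imwrite('pics/s12.png',cv2.resize(im[172:232,306:372,::-1],None,fx=10,fy=10,interpolation=cv2.INTER_CUBIC))
cv2.imwrite('pics/s12f.png',im[:,:,::-1])
E
```

```text
t 17.75 pos [0.5292 0.0094 0.0733] yaw 17.38 F [-2.6 -0.6  8. ] w 0.0146
move cm [ 0.06 -0.17  0.03] deg [0.03 0.05 0.08]
[0.06091128 0.41169626 0.16382595]
```

View pics/s12.png

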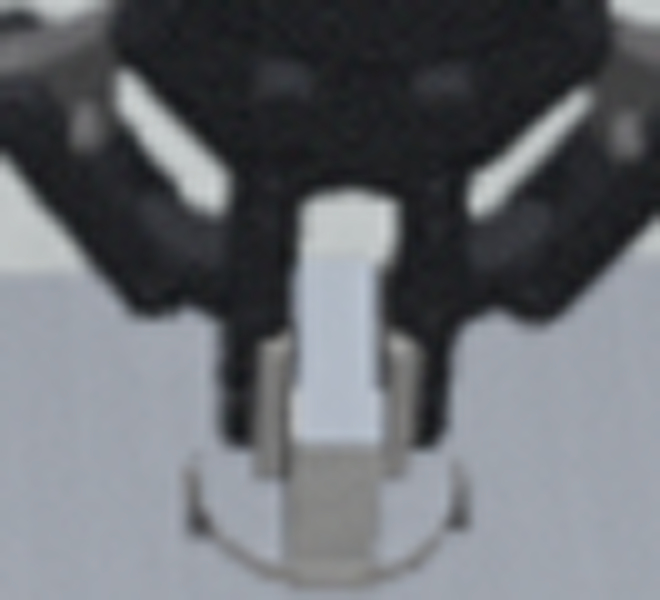

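View pics/s12f.png

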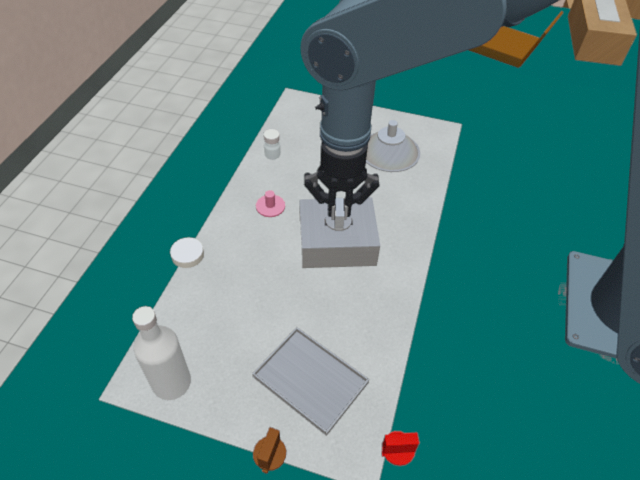

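The bar now points along the bridge's y and the flange is flush. The cap still stands on the bowl (391,133), and the bystanders are unmoved. I'll check the bar's own angle from its top face, then hold a second for stability.

```bash
python3 - <<'E'
from h import *
px=lambda u,v:((u+.5)/10-.5+306,(v+.5)/10-.5+172)
z=.0733-.0326+.06
for a,b in(((299,258),(291,442)),((380,258),(380,442))):
    A=onz('side',*px(*a),z);B=onz('side',*px(*b),z);d=B-A;print(np.hypot(*d[:2])*1000,np.degrees(np.arctan2(d[1],d[0])),(A+B)[:2]/2)
E
```

```text
45.0368545197789 104.48540836834029 [0.53623768 0.01436955]
44.99153199435089 105.73281975631406 [0.52185957 0.00951924]
```

>>> send_rows:
  steps:
    - {"x": 0, "y": 0, "z": 0.06, "ax": 0, "ay": 0, "az": 0.5, "gripper": 0}
    - {"x": 0, "y": 0, "z": 0.06, "ax": 0, "ay": 0, "az": 0.5, "gripper": 0}
    - {"x": 0, "y": 0, "z": 0.06, "ax": 0, "ay": 0, "az": 0.5, "gripper": 0}
    - {"x": 0, "y": 0, "z": 0.06, "ax": 0, "ay": 0, "az": 0.5, "gripper": 0}
    - {"x": 0, "y": 0, "z": 0.06, "ax": 0, "ay": 0, "az": 0.5, "gripper": 0}

```text
clock: 18.42
tool_pos: [0.5292, 0.0094, 0.073]
ee_rot: [0.0, 0.989, 0.147, -0.0]
contact_force: [-2.3, 0.8, 6.9]
gripper_width: 0.0144
```

```bash
python3 - <<'E'
from mv import *
to(.5293,.0112,.073,17.3);s=ctrl.sense();print(s['torque'],s['joint_velocities'].round(3))
im,d=ctrl.grab_frame('side')
cv2.imwrite('pics/s13.png',np.hstack([cv2.resize(im[172:232,306:372,::-1],(400,400),interpolation=cv2.INTER_CUBIC),cv2.resize(im[100:180,350:430,::-1],(400,400),interpolation=cv2.INTER_CUBIC)]))
E
```

```text
t 18.43 pos [0.5292 0.0094 0.073 ] yaw 16.92 F [-2.3  0.8  6.9] w 0.0144
move cm [ 0.06 -0.17  0.  ] deg [ 0.05  0.04 -0.38]
[0.25012433 0.2487921  0.14654234] [-0.    -0.001 -0.001 -0.003 -0.001 -0.002]
```

View pics/s13.png

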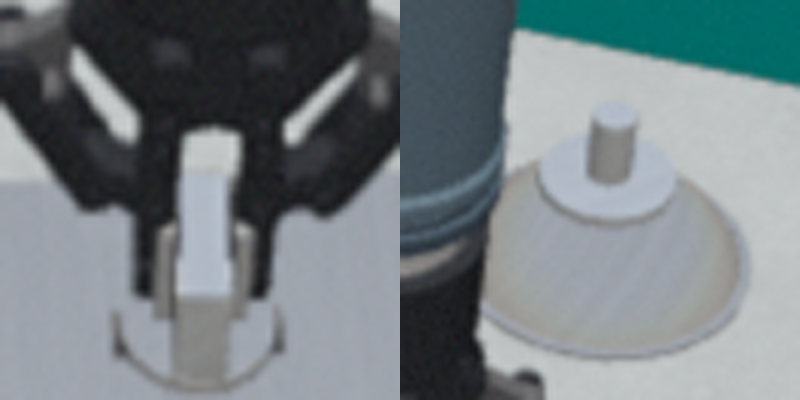

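The bar angle is about 105–107°, a clockwise turn of roughly 93–95° from the slot. The push and twist hold steady, and the cap is upright on the dome at crop (608,175). Handing in.

```bash
python3 - <<'E'
from plant import ctrl
print(ctrl.close_job())
E
```

```text
the job is handed in; nothing more can be done
None
```

I lifted the dust cap off the bridge and left it standing freely on the bowl. Then I took the steel mount from the tray, pushed it into the bridge opening and turned it clockwise. I handed the job in at about 18.5 s, still gripping the mount and pushing it in.

**Last checks**
- **Push:** the TCP was at 0.0730 m, close to the predicted fully-in height of 0.0726 m. The wrist read about 7 N upward, roughly 9 N of push once the mount's weight is added. The flange looked flush with the bridge.
- **Turn:** the gripper had turned about 93.5°. The bar's own edges in the side view suggested about 95°, so the two agree within 2°.
- **Cap and bystanders:** the cap stood upright and centred on the dome in the final side view. The bottle, vial, dish and look-alikes stood unmoved in the last full side view, taken just before the final small press.

**What disagreed or was not checked**
- The wrist torque about the vertical was about 0.15 N m, below the 0.26 N m expected while turning, though plausible at rest.
- The TCP ended about 1.8 mm in y from where I had measured the opening, with about 2 N of sideways load.
- I could not see the lugs under the plate, so that they are caught rests on the height, force and turn readings.

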